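# Weigh two sample pots and load the heavier

### The job

Find the heavier of the two grey sample pots, which holds the sound casting: stand them on opposite pans of the balance and let go until the beam has settled. Then take the heavier one, stand it on the holder's floor and slide it in between the fence and the sprung jaw until it has pushed the end plunger fully in, and leave it standing there with the lighter one still on its pan. Go gently: no more than 35 N on a pan or on the holder and 15 N on the plunger, push the plunger with the pot rather than the fingers, and leave the other things where they are.

Things in the scene. Friction and masses are not known exactly. Their poses are not given: they have to be found in the camera images.
- pot_a_center (a point): one of two closed grey sample pots, alike outside: upright cylinder, 32 mm diameter, 40 mm tall, 110 to 165 g with the casting inside; one is 15 g or more heavier, and it may be either. Point at its centre, 20 mm above its underside; z up along its axis
- pot_b_center (a point): one of two closed grey sample pots, alike outside: upright cylinder, 32 mm diameter, 40 mm tall, 110 to 165 g with the casting inside; one is 15 g or more heavier, and it may be either. Point at its centre, 20 mm above its underside; z up along its axis
- balance: white equal-arm balance, fixed to the bench, base 110 x 170 mm; origin under its centre at bench height, z up; its arms run along its y axis, pans 100 mm either side. A pointer and scale stand at its centre up to 140 mm above the bench
- pan_l: pan at the balance's +y side: flat round steel plate, 90 mm diameter, no rim, always level. Origin on its pivot: the pan's top surface is 30 mm above the origin (90 mm above the bench when the beam is level). The pan yields under a light touch and sinks or rises 10 mm from level to a rubber-cushioned stop
- pan_r: the same pan at the balance's -y side
- beam (a joint): tilt of the balance beam in rad, 0 level, -0.1 to 0.1 between its cushioned stops; positive: the +y pan (pan_l) is up and the -y pan (pan_r) is down. With no load it rests level; with 10 g or more difference it settles on a stop within about 2 s
- holder: specimen holder fixed to the bench: aluminium plate, x = -77 to 107 mm, y = -55 to 55 mm, its top (the floor pots stand on) 8 mm above the bench. Origin at bench height, on the slideway's centre line. A pot is slid along the +x axis between fence (+y side) and sprung jaw (-y side), its centre at y = 0 to 2 mm; a light spring pin, the end plunger, awaits it. A pot left in there stays put
- holder_entry (a point): point on the holder's floor at its x = -55 mm, y = 0, where a pot can be set down clear of fence and jaw; its axes are the holder's
- holder_gap (a point): point on the holder's floor at its x = 0, y = 0, in the slideway. Fixed fence: 12 mm high above the floor, inner face at y = +18 mm, x = -36 to 70 mm, front end rounded. Sprung jaw: 12 mm high, inner face at y = -12.5 mm at rest, x = -20 to 60 mm, with a 20 degree lead-in from x = -48 mm; a 32 mm pot pushes it back 1.5 to 3.5 mm against about 3.5 N. Sliding a pot in takes about 1 to 8 N
- plunger (a joint): how far the end plunger is pressed in, m: 0 free, 0.005 fully in (light spring, 0.5 to 1.5 N, then a firm stop). Brass pin, 10 mm diameter, 6 mm above the floor on the centre line, pointing to the holder's -x from a block 12 mm high. The block's setting differs each time and is not measured: the free tip lies anywhere from x = 26 to 60 mm, so the end must be felt
- dish: shallow glass dish, 64 mm across, 14 mm high; bystander, origin under its centre
- bottle: small white bottle, 40 mm across, 85 mm high; bystander, origin under its centre
- slidebox: closed blue slide box, 35 x 85 x 28 mm high; bystander, origin under its centre
- brush: small brush lying down, 150 mm long; bystander
- mould: white mould ring standing flat, 50 mm across, 22 mm high; bystander, origin under its centre
- mouse: computer mouse, 100 x 58 x 26 mm; bystander, origin under its centre

How it is judged:
By the outcome, as a careful person would: the job done as asked, in the order asked, and still so for the second after the job is handed in, with the robot touching nothing.
It also fails if it takes over 67 s, if anything falls off the work surface, if the arm or the gripper's body presses on something with over 40 N, if the wrist force passes 120 N, or if a joint passes its speed limit or range.

### The arm

A 6-joint arm with a two-finger parallel gripper is mounted at the origin on the work surface. World frame = base frame: x ahead of the robot, y to its left, z up, the work surface at z = 0. Lengths are in mm, angles in rad, forces in N, time in s.
With the tool pointing down it reaches from about 350 to 775 mm from the base axis. Payload 7.3 kg.
Tool frame: the origin (TCP) lies on the centre line of the jaws, within the pads' length; the fingertips stand finger_overhang ahead of it and the grasp point (between the pads) lies 8 mm behind it (finger_overhang is the distance from the TCP to the fingertips, in mm); z points along the fingers, y is the line along which they close (so a half turn about z gives the same grasp; the last joint's range is limited). The gripper opens to 92 mm and grips with 3 to 60 N. Pads are 19 mm wide; open, the fingers measure 130 mm over their backs; the gripper's body (75 mm by 190 mm) begins 47 mm behind the grasp point.
Start: joints at [1.011, 0.342, 1.524, -0, 1.275, -0.146], TCP at [211.086, 480.715, 237.741] pointing down, gripper open.
Joint ranges: [-2.53, 2.53], [-0.77, 2.02], [0.04, 2.7], [-1, 4.14], [0.28, 2.66], [-3.11, 3.11]. Speed limits (rad/s): [2.57, 2.57, 3.14, 3.14, 3.14, 3.14].

### API

Orientations are given as [roll, pitch, yaw] about the fixed x, y, z axes, in that order (R = Rz(yaw) Ry(pitch) Rx(roll)).
In Python, from plant import get_obs, capture, close_job, finger_overhang gives the robot as it stands.
- The arm moves only by the shell command python3 -m inch 'ROWS'. ROWS is JSON, one flat list of numbers, 7 for each row, row after row: the turn, a rotation vector about the tool's x, y, z scaled (see below), then the shift along the tool's x, y, z scaled (see below), then the closure, from -1 (fully open) to 1 (shut). In form: [ax, ay, az, tx, ty, tz, gripper, ax, ay, az, tx, ty, tz, gripper, ...]. A call has 1 to 10 rows; each row shifts and turns the commanded pose from where the row before left it, along the tool's axes as they then stand; what a row does not reach is not made up. The controller multiplies each number of a shift by 0.8 m and each number of a turn by 1.5 rad. A row lasts 1/12 s, in which the tool goes at most 41.7 mm and 7.16 degrees, less where a joint would pass 70% of its speed; a pose out of reach is approached as far as the arm can. A call with a number of a shift or a turn outside -1 to 1 is refused whole. A call with a gripper value outside its range is refused whole. The fingers move at their own pace and stop on an object; the grip force is fixed at half the most. Time passes only in rows, so rows that do not move let the fingers close. It gives the time, the measured TCP pose, the force, the opening and the grip force at its end, in the units of the state.
- get_obs(): the state, without advancing time (a new reading comes with each control period).
- capture(name): name is "side" or "top"; returns a dict with "image" (480x640x3 uint8, red, green, blue), "mtx" (3x3 intrinsics, pixels), "pose" (4x4, takes a point from camera to world coordinates). Camera axes: x right, y up, looking along -z (the intrinsics and any distortion apply to the point x, -y, -z); pixel columns grow to the right and rows downward; lengths in mm; the calibration is good to about 2 mm. A picture is of the moment at which its call begins. There is no depth.
- close_job(): hands the job in; it is judged then, once.
The state is a dict: "time": time; "joint_positions": joint angles; "dq": joint speeds; "tau": joint torques, N m; "tool_pos": TCP position; "tcp_rot": TCP orientation; "contact_force": force on the tool from outside, world axes, zero at the start; "moment": the same for the moment, N m; "grip_width": finger opening in mm; "finger_force": force on a finger pad.
Only numpy, scipy, OpenCV 4.12 (cv2) and the standard library are available. Lean on these libraries where they do the work, as an engineer would, in place of code of your own. Each camera call takes 0.05 s, during which the arm holds its last target. There are 200 camera calls.

## Working session

There is one attempt and no reset: what is moved stays moved. The work goes in short steps, Python scripts to look and compute and a shell command to move; the robot and the scene stay as the last step left them, time stands still between calls to the robot, and variables do not carry over. Pictures are saved under pics/ and viewed, at most 10 in all, crops included, and the job is handed in when it is done.

```bash
mkdir -p pics; ls
python3 - <<'E'
from plant import *
import cv2
o=get_obs();print({k:o[k] for k in('time','tool_pos','tcp_rot','contact_force','grip_width')},finger_overhang)
for n in('top','side'):
    c=capture(n);cv2.imwrite(f'pics/{n}0.png',c['image'][:,:,::-1]);print(c['mtx'],c['pose'],[k for k in c])
E
```

```text
pics
{'time': 0.0, 'tool_pos': array([210.84602876, 480.35092575, 237.03738592]), 'tcp_rot': array([-3.14001446e+00, -2.12322601e-04,  2.72783558e+00]), 'contact_force': array([0.47968942, 0.66621582, 0.13521229]), 'grip_width': 92.08240179111546} 11.0
[[438.85936071   0.         318.24602849]
 [  0.         438.85936071 237.6952766 ]
 [  0.           0.           1.        ]] [[-8.68836263e-03  9.87256688e-01 -1.58898534e-01  4.46647385e+02]
 [-9.99436627e-01 -1.37250545e-02 -3.06276207e-02 -7.94008825e+01]
 [-3.24182144e-02  1.58542911e-01  9.86819743e-01  8.84426709e+02]
 [ 0.00000000e+00  0.00000000e+00  0.00000000e+00  1.00000000e+00]] ['image', 'mtx', 'pose']
[[454.86835998   0.         315.30720562]
 [  0.         454.86835998 240.14709498]
 [  0.           0.           1.        ]] [[-9.73669834e-01  1.62436121e-01 -1.59942369e-01  4.33632345e+02]
 [-2.27139444e-01 -6.31708609e-01  7.41182775e-01  5.74697924e+02]
 [ 1.93578838e-02  7.57996530e-01  6.51971267e-01  6.22800519e+02]
 [ 0.00000000e+00  0.00000000e+00  0.00000000e+00  1.00000000e+00]] ['image', 'mtx', 'pose']
```

View pics/top0.png

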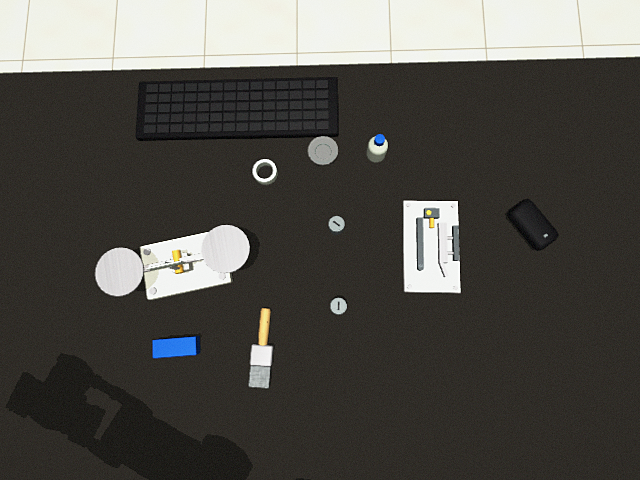

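View pics/side0.png

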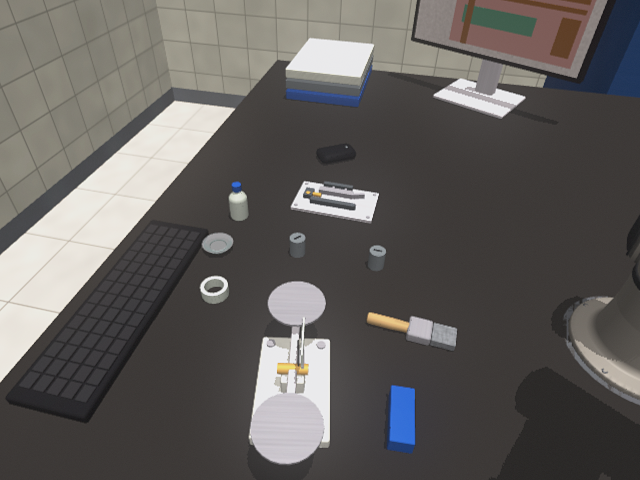

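The top view shows the pans at about (120,272) and (226,249), the pots at (337,224) and (338,306), and the holder plate at (432,247). The holder's plunger is at its upper end and the fence is on its left. The side view agrees, and the beam looks level.

```bash
cat > h.py <<'E'
import numpy as np,cv2
from plant import *
def ray(c,px,z):
    px=np.atleast_2d(np.float64(px));K=c['mtx'];P=c['pose']
    d=np.c_[(px[:,0]-K[0,2])/K[0,0],-(px[:,1]-K[1,2])/K[1,1],-np.ones(len(px))]@P[:3,:3].T
    o=P[:3,3];t=(z-o[2])/d[:,2:];return (o+t*d)[:,:2]
def proj(c,p):
    P=c['pose'];q=(np.atleast_2d(p)-P[:3,3])@P[:3,:3];K=c['mtx']
    return np.c_[K[0,0]*q[:,0]/-q[:,2]+K[0,2],K[1,1]*q[:,1]/q[:,2]+K[1,2]]
def blobs(c,lo,hi,roi,amin=40):
    x0,y0,x1,y1=roi;im=c['image'][y0:y1,x0:x1];g=im.mean(2)
    m=((g>=lo)&(g<=hi)&(np.ptp(im.astype(int),axis=2)<40)).astype(np.uint8)
    cs,_=cv2.findContours(m,cv2.RETR_EXTERNAL,cv2.CHAIN_APPROX_NONE)
    return [k.reshape(-1,2)+[x0,y0] for k in cs if cv2.contourArea(k)>=amin]
def grip():
    o=get_obs();print(round(o['time'],2),np.round(o['tool_pos'],1),np.round(o['tcp_rot'],3),'F',np.round(o['contact_force'],1),'w',round(o['grip_width'],1),round(o['finger_force'],1));return o
def togo(o,x,y,z,ang=None):
    # shift in tool axes (row units), given target xy z and yaw change about tool z (row units)
    from scipy.spatial.transform import Rotation as R
    r=R.from_euler('xyz',o['tcp_rot']);d=np.array([x,y,z])-o['tool_pos']
    print('world d',np.round(d,1),'tool rows total',np.round(r.inv().apply(d)/800,4))
E
python3 - <<'E'
from h import *
c=capture('top')
for roi in((315,205,360,245),(315,285,360,325)):
    for k in blobs(c,85,255,roi):
        (x,y),r=cv2.minEnclosingCircle(k.astype(np.float32));print('pot',x,y,r,ray(c,(x,y),40))
k=max(blobs(c,170,255,(380,180,490,310)),key=cv2.contourArea)
w=ray(c,k,8).astype(np.float32);print('holder',cv2.minAreaRect(w),cv2.boxPoints(cv2.minAreaRect(w)))
for roi in((85,235,143,305),(203,215,260,283)):
    for k in blobs(c,120,235,roi,400):
        (x,y),r=cv2.minEnclosingCircle(k.astype(np.float32));print('pan',x,y,r,ray(c,(x,y),90))
E
python3 - <<'E'
import cv2
a=cv2.imread('pics/top0.png');cv2.imwrite('pics/z.png',cv2.resize(a[190:310,310:470],None,fx=5,fy=5,interpolation=2))
E
```

```text
pot 336.0 223.4375 8.151260375976562 [[610.40010191 -88.20637532]]
pot 338.0 305.5 8.500100135803223 [[451.62848965 -89.60508848]]
holder ((569.0476684570312, -277.984619140625), (109.5174331665039, 183.77745056152344), 88.29804992675781) [[ 475.57312 -329.99005]
 [ 659.26953 -335.4483 ]
 [ 662.5222  -225.97919]
 [ 478.8258  -220.52094]]
pan 121.5 268.0 29.39822769165039 [[523.09797127 308.13131922]]
pan 225.5 251.8333282470703 27.391292572021484 [[550.62436628 115.9928126 ]]
```

View pics/z.png

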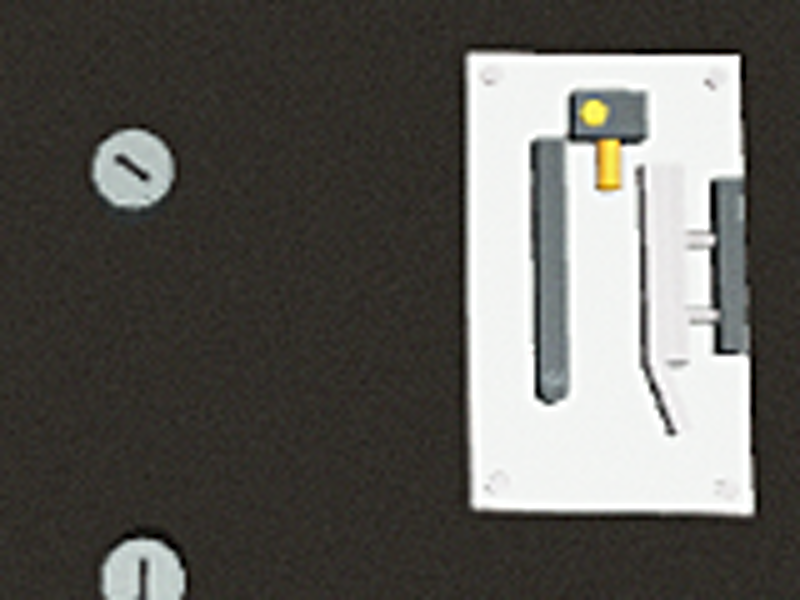

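The zoom shows the fence's inner face at about column 424 (full image), the jaw with its lead-in to the right, and the brass plunger tip at about (431.5,227.5). The holder's +x runs up the image, close to world +x. I'll turn the gripper so that it closes across the slideway, and refine the pans and plunger.

```bash
python3 -m inch '[0,0,-0.064,0,0,0,-0.2, 0,0,-0.064,0,0,0,-0.2, 0,0,-0.064,0,0,0,-0.2, 0,0,-0.064,0,0,0,-0.2]'
python3 - <<'E'
from h import *
o=grip();c=capture('top')
g=cv2.medianBlur(cv2.cvtColor(c['image'],cv2.COLOR_RGB2GRAY),3)
H=cv2.HoughCircles(g,cv2.HOUGH_GRADIENT,1.5,60,param1=150,param2=25,minRadius=21,maxRadius=28)
for x,y,r in H[0]:print('pan?',x,y,r,ray(c,(x,y),90)[0])
for p in((119.5,271.5),(226,249)):print(ray(c,p,90)[0])
tip=ray(c,(310+608/5,190+189/5),14)[0];C=np.array([569.05,-277.98]);a=-0.0297
u=np.array([np.cos(a),np.sin(a)]);v=np.array([-u[1],u[0]]);O=C-15*u
print('tip holder',(tip-O)@u,(tip-O)@v,'O',O,'entry',O-55*u)
f=ray(c,(310+569/5,190+250/5),20)[0];print('fence y',(f-O)@v)
togo(o,452,-90,150);togo(o,452,-90,27)
E
```

```text
time: 0.48
tool_pos: [211.0, 480.6, 237.4]
tcp_rot: [-3.141, -0.0, 3.117]
contact_force: [-0.6, 0.0, -0.1]
grip_width: 69.8
finger_force: 0.0
0.48 [211.  480.6 237.4] [-3.141 -0.     3.117] F [-0.6  0.  -0.1] w 69.8 0.0
pan? 119.25 270.75 23.85 [518.07542711 312.01157147]
pan? 225.75 248.25 23.7 [557.26459391 115.69601114]
[516.68876798 311.45593311]
[555.86604135 115.19796016]
tip holder 49.67236590529194 -0.37571489118081147 O [ 554.05661519 -277.53456549] entry [ 499.08087088 -275.90130563]
fence y 16.76219758633173
world d [ 241.  -570.6  -87.4] tool rows total [-0.3191 -0.7054  0.1096]
world d [ 241.  -570.6 -210.4] tool rows total [-0.3191 -0.7053  0.2633]
```

```bash
python3 -m inch '[0,0,0,-0.03,-0.038,0,-0.2, 0,0,0,-0.03,-0.038,0,-0.2, 0,0,0,-0.03,-0.038,0,-0.2, 0,0,0,-0.03,-0.038,0,-0.2, 0,0,0,-0.03,-0.038,0,-0.2, 0,0,0,-0.03,-0.038,0,-0.2, 0,0,0,-0.03,-0.038,0,-0.2, 0,0,0,-0.03,-0.038,0,-0.2, 0,0,0,-0.03,-0.038,0,-0.2, 0,0,0,-0.03,-0.038,0,-0.2]'
python3 - <<'E'
from h import *
o=grip();togo(o,452,-90,60)
E
```

```text
time: 1.37
tool_pos: [442.6, 167.9, 237.7]
tcp_rot: [3.141, 0.0, 3.109]
contact_force: [0.4, 0.9, 1.2]
grip_width: 55.1
finger_force: 0.0
1.37 [442.6 167.9 237.7] [3.141 0.    3.109] F [0.4 0.9 1.2] w 55.1 0.0
world d [   9.4 -257.9 -177.7] tool rows total [-0.0221 -0.3219  0.2221]
```

```bash
python3 -m inch '[0,0,0,-0.003,-0.045,0.01,-0.2, 0,0,0,-0.003,-0.045,0.01,-0.2, 0,0,0,-0.003,-0.045,0.01,-0.2, 0,0,0,-0.003,-0.045,0.01,-0.2, 0,0,0,-0.003,-0.045,0.02,-0.2, 0,0,0,-0.003,-0.045,0.02,-0.2, 0,0,0,-0.003,-0.045,0.03,-0.2, 0,0,0,0,-0.007,0.04,-0.2, 0,0,0,0,0,0.035,-0.2, 0,0,0,0,0,0.02,-0.2]'
python3 - <<'E'
from h import *
o=grip();togo(o,452,-90,27)
c=capture('top');c2=capture('side')
cv2.imwrite('pics/p1.png',np.hstack([cv2.resize(i,None,fx=3,fy=3) for i in(c['image'][250:370,290:390],c2['image'][170:290,320:420])])[:,:,::-1])
E
```

```text
time: 2.2
tool_pos: [449.4, -87.4, 71.9]
tcp_rot: [3.14, -0.004, 3.107]
contact_force: [-0.2, -0.3, -0.2]
grip_width: 55.1
finger_force: 0.0
2.2 [449.4 -87.4  71.9] [ 3.14  -0.004  3.107] F [-0.2 -0.3 -0.2] w 55.1 0.0
world d [  2.6  -2.6 -44.9] tool rows total [-0.0036 -0.0032  0.0561]
```

View pics/p1.png

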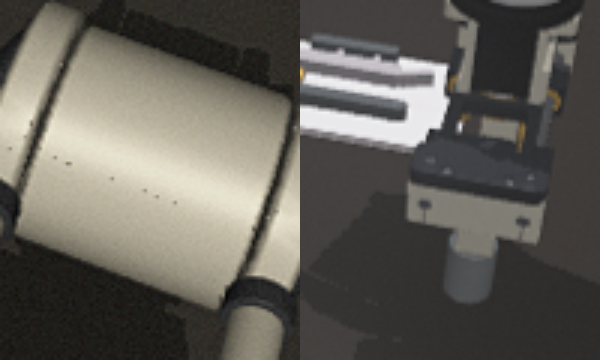

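The arm hides the pot from the top camera. In the side view the pot stands centred under the fingers, so I'll go down and grip.

```bash
python3 -m inch '[0,0,0,-0.003,-0.003,0.03,-0.2, 0,0,0,0,0,0.026,-0.2, 0,0,0,0,0,0,0.5, 0,0,0,0,0,0,1, 0,0,0,0,0,0,1, 0,0,0,0,0,0,1, 0,0,0,0,0,0,1, 0,0,0,0,0,0,1]'
python3 - <<'E'
from h import *
o=grip();togo(o,517.5,312,150)
E
```

```text
time: 2.97
tool_pos: [454.3, -89.5, 31.3]
tcp_rot: [-3.141, 0.003, 3.112]
contact_force: [-0.5, 1.3, 8.6]
grip_width: 30.3
finger_force: 30.0
2.97 [454.3 -89.5  31.3] [-3.141e+00  3.000e-03  3.112e+00] F [-0.5  1.3  8.6] w 30.3 30.0
world d [ 63.2 401.5 118.7] tool rows total [-0.0644  0.504  -0.1485]
```

```bash
python3 -m inch '[0,0,0,0,0,-0.01,1, 0,0,0,0,0,-0.01,1, 0,0,0,0,0,-0.02,1, 0,0,0,0,0,-0.03,1, 0,0,0,0,0,-0.03,1, 0,0,0,0,0,-0.03,1]'
python3 - <<'E'
from h import *
o=grip();togo(o,517.5,312,150)
c=capture('side');p=proj(c,o['tool_pos'])[0].astype(int);print(p)
i=c['image'][p[1]-60:p[1]+60,p[0]-60:p[0]+60];cv2.imwrite('pics/p2.png',cv2.resize(i,None,fx=4,fy=4)[:,:,::-1])
E
```

```text
time: 3.47
tool_pos: [453.0, -89.3, 135.6]
tcp_rot: [3.142, -0.0, 3.112]
contact_force: [0.9, -1.1, -0.8]
grip_width: 30.3
finger_force: 30.0
3.47 [453.  -89.3 135.6] [ 3.142 -0.     3.112] F [ 0.9 -1.1 -0.8] w 30.3 30.0
world d [ 64.5 401.3  14.4] tool rows total [-0.0656  0.5038 -0.0179]
[383 210]
```

View pics/p2.png

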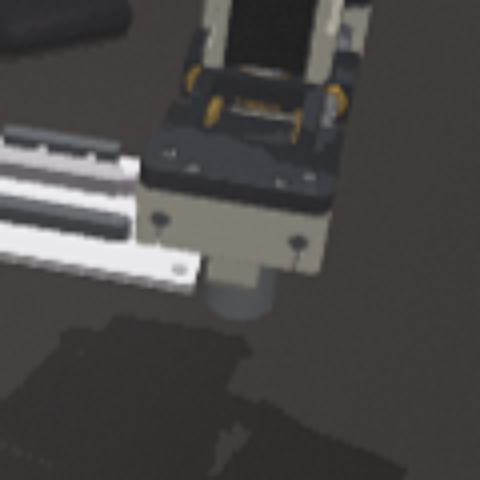

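Picture: the pot hangs upright in the fingers, with its lowest rim at about (383.7,230) in the full image. I'll work out the underside height from that while carrying it to pan_l.

```bash
python3 - <<'E'
from h import *
c=capture('side')
for z in(100,104,108,112):print(z,proj(c,(452.5,-73.3,z))[0])
E
python3 -m inch '[0,0,0,-0.006,0.03,-0.02,1, 0,0,0,-0.006,0.045,-0.02,1, 0,0,0,-0.006,0.05,0,1, 0,0,0,-0.006,0.05,0,1, 0,0,0,-0.006,0.05,0,1, 0,0,0,-0.006,0.05,0,1, 0,0,0,-0.006,0.05,0,1, 0,0,0,-0.006,0.05,0,1, 0,0,0,-0.006,0.05,0,1, 0,0,0,-0.006,0.04,0,1]'
python3 -m inch '[0,0,0,-0.005,0.025,0,1, 0,0,0,0,0.012,0,1, 0,0,0,0,0,0,1]'
python3 - <<'E'
from h import *
o=grip();togo(o,517.5,312,115)
E
```

```text
100 [380.8174104  231.24477365]
104 [381.06823546 229.53778298]
108 [381.32065801 227.81992059]
112 [381.57469336 226.09108227]
time: 4.4
tool_pos: [511.5, 283.8, 165.0]
tcp_rot: [-3.142, -0.001, 3.113]
contact_force: [0.3, -0.8, -1.0]
grip_width: 30.3
finger_force: 30.0
time: 4.65
tool_pos: [516.4, 312.0, 164.7]
tcp_rot: [-3.141, -0.002, 3.114]
contact_force: [-0.4, -0.7, -0.7]
grip_width: 30.4
finger_force: 30.0
4.65 [516.4 312.  164.7] [-3.141e+00 -2.000e-03  3.114e+00] F [-0.4 -0.7 -0.7] w 30.4 30.0
world d [  1.1  -0.  -49.7] tool rows total [-0.0014  0.      0.0621]
```

```bash
python3 -m inch '[0,0,0,-0.001,0,0.025,1, 0,0,0,0,0,0.02,1, 0,0,0,0,0,0.005,1, 0,0,0,0,0,0.003,1, 0,0,0,0,0,0.003,1, 0,0,0,0,0,0.003,1, 0,0,0,0,0,0.003,1, 0,0,0,0,0,0.002,1, 0,0,0,0,0,0.001,1, 0,0,0,0,0,0,1]'
```

```text
time: 5.48
tool_pos: [518.0, 310.5, 113.9]
tcp_rot: [3.141, 0.0, 3.112]
contact_force: [0.5, -0.3, -2.2]
grip_width: 30.3
finger_force: 30.0
```

```bash
python3 -m inch '[0,0,0,0,0,0.001,1, 0,0,0,0,0,0.001,1, 0,0,0,0,0,0,1]'; python3 -m inch '[0,0,0,0,0,0.001,1, 0,0,0,0,0,0.001,1, 0,0,0,0,0,0,1]'
```

```text
time: 5.73
tool_pos: [518.0, 310.5, 112.2]
tcp_rot: [3.142, -0.0, 3.112]
contact_force: [0.0, -0.2, -1.3]
grip_width: 30.2
finger_force: 30.0
time: 5.98
tool_pos: [518.2, 310.6, 111.3]
tcp_rot: [3.141, 0.001, 3.112]
contact_force: [-1.1, -0.7, 3.1]
grip_width: 30.2
finger_force: 30.0
```

Contact at the lower stop is about 4 N. Releasing here and lifting.

```bash
python3 -m inch '[0,0,0,0,0,0,0.2, 0,0,0,0,0,0,0, 0,0,0,0,0,0,-0.2, 0,0,0,0,0,0,-0.2, 0,0,0,0,0,-0.01,-0.2, 0,0,0,0,0,-0.03,-0.2, 0,0,0,0,0,-0.04,-0.2]'
python3 - <<'E'
from h import *
o=grip();togo(o,610.4,-88.2,200)
E
```

```text
time: 6.57
tool_pos: [516.7, 309.9, 173.4]
tcp_rot: [-3.139, -0.005, 3.112]
contact_force: [1.1, 0.0, 0.7]
grip_width: 55.0
finger_force: 0.0
6.57 [516.7 309.9 173.4] [-3.139 -0.005  3.112] F [1.1 0.  0.7] w 55.0 0.0
world d [  93.7 -398.1   26.6] tool rows total [-0.1317 -0.494  -0.0328]
```

```bash
python3 -m inch '[0,0,0,0,-0.03,-0.03,-0.2, 0,0,0,-0.015,-0.045,0,-0.2, 0,0,0,-0.015,-0.045,0,-0.2, 0,0,0,-0.015,-0.045,0,-0.2, 0,0,0,-0.015,-0.045,0,-0.2, 0,0,0,-0.015,-0.045,0,-0.2, 0,0,0,-0.015,-0.045,0,-0.2, 0,0,0,-0.015,-0.045,0,-0.2, 0,0,0,-0.015,-0.045,0.01,-0.2, 0,0,0,-0.012,-0.045,0.02,-0.2]'
python3 - <<'E'
from h import *
o=grip();togo(o,610.4,-88.2,28);c=capture('side')
cv2.imwrite('pics/p3.png',cv2.resize(c['image'][220:480,220:460],None,fx=2,fy=2)[:,:,::-1])
E
```

```text
time: 7.4
tool_pos: [615.0, -42.7, 177.1]
tcp_rot: [-3.141, 0.005, 3.112]
contact_force: [0.6, -0.6, -0.8]
grip_width: 55.1
finger_force: 0.0
7.4 [615.  -42.7 177.1] [-3.141  0.005  3.112] F [ 0.6 -0.6 -0.8] w 55.1 0.0
world d [  -4.6  -45.5 -149.1] tool rows total [ 0.0051 -0.0569  0.1864]
```

View pics/p3.png

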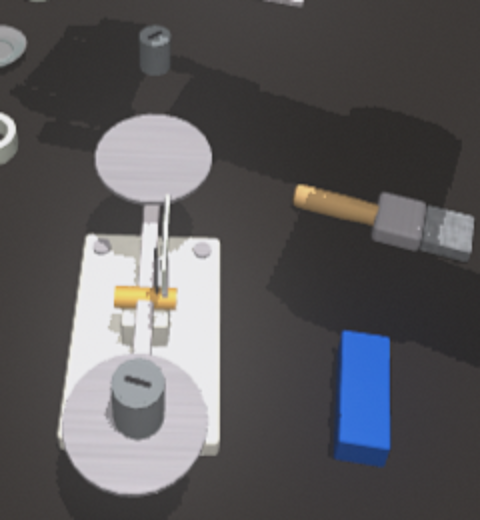

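Picture: pot 1 stands upright near the middle of pan_l (crop 138,398), which is down, and pot 2 is still on the bench. On to pot 2.

```bash
python3 -m inch '[0,0,0,0.002,-0.03,0.01,-0.2, 0,0,0,0.002,-0.022,0.03,-0.2, 0,0,0,0.001,-0.005,0.04,-0.2, 0,0,0,0,0,0.04,-0.2, 0,0,0,0,0,0.02,-0.2, 0,0,0,0,0,0,-0.2]'
python3 - <<'E'
from h import *
o=grip();togo(o,610.4,-88.2,29)
E
```

```text
time: 7.95
tool_pos: [605.3, -85.4, 58.8]
tcp_rot: [3.14, -0.008, 3.111]
contact_force: [-1.0, -0.4, -0.7]
grip_width: 55.0
finger_force: 0.0
7.95 [605.3 -85.4  58.8] [ 3.14  -0.008  3.111] F [-1.  -0.4 -0.7] w 55.0 0.0
world d [  5.1  -2.8 -29.8] tool rows total [-0.0068 -0.0034  0.0372]
```

```bash
python3 -m inch '[0,0,0,-0.003,-0.003,0.02,-0.2, 0,0,0,-0.002,0,0.016,-0.2, 0,0,0,0,0,0,-0.2]';python3 -m inch '[0,0,0,0,0,0,0.2, 0,0,0,0,0,0,0.6, 0,0,0,0,0,0,1, 0,0,0,0,0,0,1, 0,0,0,0,0,0,1, 0,0,0,0,0,0,1]'; python3 -m inch '[0,0,0,0,0,-0.01,1, 0,0,0,0,0,-0.01,1, 0,0,0,0,0,-0.02,1, 0,0,0,0,0,-0.03,1, 0,0,0,0,0,-0.04,1, 0,0,0,0,0,-0.04,1]';python3 - <<'E'
from h import *
o=grip();togo(o,556.5,115.5,175)
E
```

```text
time: 8.2
tool_pos: [611.2, -88.1, 32.6]
tcp_rot: [3.141, -0.002, 3.112]
contact_force: [-0.2, 0.5, 0.4]
grip_width: 55.0
finger_force: 0.0
time: 8.7
tool_pos: [612.3, -88.5, 34.8]
tcp_rot: [-3.141, 0.001, 3.112]
contact_force: [-1.0, 1.4, 4.9]
grip_width: 30.7
finger_force: 30.0
time: 9.2
tool_pos: [611.2, -88.4, 155.0]
tcp_rot: [3.141, -0.002, 3.112]
contact_force: [0.3, 0.4, -0.8]
grip_width: 30.8
finger_force: 30.0
9.2 [611.2 -88.4 155. ] [ 3.141e+00 -2.000e-03  3.112e+00] F [ 0.3  0.4 -0.8] w 30.8 30.0
world d [-54.7 203.9  20. ] tool rows total [ 0.0759  0.2527 -0.0248]
```

```bash
python3 -m inch '[0,0,0,0.006,0.02,-0.02,1, 0,0,0,0.014,0.045,-0.005,1, 0,0,0,0.014,0.045,0,1, 0,0,0,0.014,0.045,0,1, 0,0,0,0.014,0.045,0,1, 0,0,0,0.012,0.035,0,1, 0,0,0,0.002,0.018,0,1, 0,0,0,0,0,0,1]';python3 - <<'E'
from h import *
o=grip();togo(o,556.5,115.5,140)
E
```

```text
time: 9.87
tool_pos: [556.2, 118.9, 174.7]
tcp_rot: [3.141, 0.0, 3.116]
contact_force: [-0.5, 0.3, -1.6]
grip_width: 30.7
finger_force: 30.0
9.87 [556.2 118.9 174.7] [3.141 0.    3.116] F [-0.5  0.3 -1.6] w 30.7 30.0
world d [  0.3  -3.4 -34.7] tool rows total [-0.0005 -0.0042  0.0433]
```

```bash
python3 -m inch '[0,0,0,0,-0.003,0.02,1, 0,0,0,0,0,0.018,1, 0,0,0,0,0,0.005,1, 0,0,0,0,0,0.004,1, 0,0,0,0,0,0.003,1, 0,0,0,0,0,0.003,1, 0,0,0,0,0,0.003,1, 0,0,0,0,0,0.003,1, 0,0,0,0,0,0,1]';python3 -m inch '[0,0,0,0,0,0,1, 0,0,0,0,0,0,1]'
```

```text
time: 10.62
tool_pos: [557.3, 113.2, 126.7]
tcp_rot: [3.141, 0.001, 3.112]
contact_force: [0.6, -0.7, -0.2]
grip_width: 31.0
finger_force: 30.0
time: 10.78
tool_pos: [557.2, 113.3, 126.9]
tcp_rot: [3.141, 0.001, 3.112]
contact_force: [0.4, -1.3, 0.6]
grip_width: 31.0
finger_force: 30.0
```

```bash
python3 -m inch '[0,0,0,0,0,0,0.2, 0,0,0,0,0,0,0, 0,0,0,0,0,0,-0.2, 0,0,0,0,0,0,-0.2, 0,0,0,0,0,0,-0.2, 0,0,0,0,0,-0.01,-0.2, 0,0,0,0,0,-0.03,-0.2, 0,0,0,0,0,-0.04,-0.2, 0,0,0,0,0,-0.04,-0.2, 0,0,0,0,0,0,-0.2]'; for i in 1 2; do python3 -m inch '[0,0,0,0,0,0,-0.2, 0,0,0,0,0,0,-0.2, 0,0,0,0,0,0,-0.2, 0,0,0,0,0,0,-0.2, 0,0,0,0,0,0,-0.2, 0,0,0,0,0,0,-0.2, 0,0,0,0,0,0,-0.2, 0,0,0,0,0,0,-0.2, 0,0,0,0,0,0,-0.2, 0,0,0,0,0,0,-0.2]' |head -2; done
python3 - <<'E'
from h import *
c=capture('side')
cv2.imwrite('pics/p4.png',cv2.resize(c['image'][240:480,200:440],None,fx=2.4,fy=2.4)[:,:,::-1])
for z in(80,90,100):print(z,proj(c,[(517.5,357,z),(517.5,267,z),(556.5,160.5,z),(556.5,70.5,z)]).round(1).tolist())
E
```

```text
time: 11.62
tool_pos: [559.9, 113.5, 230.0]
tcp_rot: [3.14, 0.012, 3.112]
contact_force: [0.9, -0.8, 0.7]
grip_width: 55.2
finger_force: 0.0
time: 12.45
tool_pos: [557.0, 113.2, 222.6]
time: 13.28
tool_pos: [557.0, 113.2, 222.6]
80 [[278.6, 464.1], [298.3, 395.6], [291.2, 326.9], [305.8, 284.6]]
90 [[278.3, 460.3], [298.2, 391.4], [291.1, 322.6], [305.8, 280.3]]
100 [[278.0, 456.4], [298.2, 387.2], [291.0, 318.3], [305.9, 276.0]]
```

View pics/p4.png

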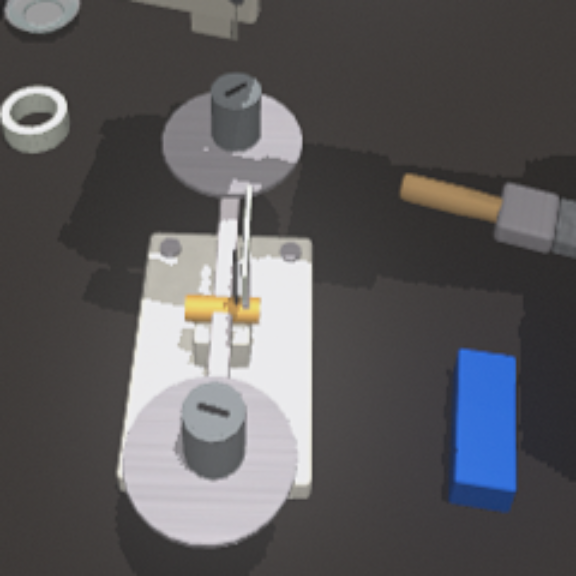

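Picture: pan_l (near) has its edge at about rows 397–466 and pan_r (far) at about 278–322. That matches the view with pan_l alone loaded, so pan_l looks down. A numeric check against the level picture:

```bash
python3 -m inch '[0,0,0,0,0,0,-0.2, 0,0,0,0,0,0,-0.2, 0,0,0,0,0,0,-0.2, 0,0,0,0,0,0,-0.2]'|head -1
python3 - <<'E'
from h import *
a=cv2.imread('pics/side0.png').astype(int);b=capture('side')['image'][:,:,::-1].astype(int)
p=cv2.resize(cv2.imread('pics/p3.png'),(240,260),interpolation=cv2.INTER_AREA);d=a.copy();d[220:480,220:460]=p
for n,i in(('level',a),('L down',d),('now',b)):
    g=i.mean(2)
    L=[455+np.flatnonzero(g[455:475,x]<100)[0] for x in(280,285,290)]
    R=[[260+np.flatnonzero(g[260:300,x]>110)[0],305+np.flatnonzero(g[305:335,x]<75)[0]] for x in(280,284,318)]
    print(n,L,R)
E
```

```text
time: 13.67
level [np.int64(464), np.int64(464), np.int64(464)] [[np.int64(285), np.int64(323)], [np.int64(283), np.int64(325)], [np.int64(288), np.int64(320)]]
L down [np.int64(468), np.int64(468), np.int64(468)] [[np.int64(281), np.int64(319)], [np.int64(279), np.int64(321)], [np.int64(284), np.int64(316)]]
now [np.int64(467), np.int64(467), np.int64(468)] [[np.int64(281), np.int64(319)], [np.int64(280), np.int64(321)], [np.int64(284), np.int64(315)]]
```

Pan_l is settled on its lower stop, so the pot on it (pot 1) is the heavier one. Fetching it with the same grasp.

```bash
python3 -m inch '[0,0,0,0.008,0.03,0,-0.2, 0,0,0,0.008,0.045,0,-0.2, 0,0,0,0.008,0.045,0,-0.2, 0,0,0,0.008,0.045,0,-0.2, 0,0,0,0.008,0.042,0,-0.2, 0,0,0,0.004,0.03,0.01,-0.2, 0,0,0,0,0.008,0.02,-0.2, 0,0,0,0,0,0.02,-0.2, 0,0,0,0,0,0.01,-0.2, 0,0,0,0,0,0,-0.2]';python3 - <<'E'
from h import *
o=grip();togo(o,518.2,310.6,113)
E
```

```text
time: 14.55
tool_pos: [526.6, 309.8, 172.5]
tcp_rot: [-3.14, -0.004, 3.112]
contact_force: [-0.3, -1.2, -0.4]
grip_width: 54.8
finger_force: 0.0
14.55 [526.6 309.8 172.5] [-3.14  -0.004  3.112] F [-0.3 -1.2 -0.4] w 54.8 0.0
world d [ -8.4   0.8 -59.5] tool rows total [0.0103 0.0009 0.0744]
```

```bash
python3 -m inch '[0,0,0,0.01,0.001,0.01,-0.2, 0,0,0,0,0,0.025,-0.2, 0,0,0,0,0,0.022,-0.2, 0,0,0,0,0,0.014,-0.2, 0,0,0,0,0,0,-0.2]';python3 -m inch '[0,0,0,0,0,0,0.2, 0,0,0,0,0,0,0.6, 0,0,0,0,0,0,1, 0,0,0,0,0,0,1, 0,0,0,0,0,0,1, 0,0,0,0,0,0,1]'
```

```text
time: 14.97
tool_pos: [519.0, 310.3, 116.1]
tcp_rot: [-3.14, -0.003, 3.111]
contact_force: [-0.2, -0.3, -0.5]
grip_width: 55.2
finger_force: 0.0
time: 15.47
tool_pos: [520.2, 311.4, 118.8]
tcp_rot: [3.141, 0.002, 3.112]
contact_force: [0.9, -0.2, 3.8]
grip_width: 30.1
finger_force: 30.0
```

```bash
python3 -m inch '[0,0,0,0,0,-0.002,1, 0,0,0,0,0,-0.003,1, 0,0,0,0,0,-0.003,1, 0,0,0,0,0,-0.003,1, 0,0,0,0,0,-0.003,1, 0,0,0,0,0,-0.003,1, 0,0,0,0,0,-0.003,1, 0,0,0,0,0,-0.004,1, 0,0,0,0,0,-0.005,1, 0,0,0,0,0,-0.006,1]';python3 -m inch '[0,0,0,0,0,-0.02,1, 0,0,0,0,0,-0.03,1, 0,0,0,0,0,-0.03,1]'
python3 - <<'E'
from h import *
o=grip();togo(o,499.1,-275.9,210)
E
```

```text
time: 16.3
tool_pos: [519.5, 311.1, 146.0]
tcp_rot: [-3.141, -0.001, 3.112]
contact_force: [0.4, -0.4, -1.8]
grip_width: 30.2
finger_force: 30.0
time: 16.55
tool_pos: [519.2, 311.0, 210.3]
tcp_rot: [-3.141, -0.002, 3.112]
contact_force: [1.0, 0.6, -1.2]
grip_width: 30.0
finger_force: 30.0
16.55 [519.2 311.  210.3] [-3.141e+00 -2.000e-03  3.112e+00] F [ 1.   0.6 -1.2] w 30.0 30.0
world d [-2.010e+01 -5.869e+02 -3.000e-01] tool rows total [ 0.0033 -0.734   0.001 ]
```

```bash
python3 -m inch '[0,0,0,0,-0.03,0,1, 0,0,0,0,-0.045,0,1, 0,0,0,0,-0.045,0,1, 0,0,0,0,-0.045,0,1, 0,0,0,0,-0.045,0,1, 0,0,0,0,-0.045,0,1, 0,0,0,0,-0.045,0,1, 0,0,0,0,-0.045,0,1, 0,0,0,0,-0.045,0,1, 0,0,0,0,-0.045,0,1]';python3 -m inch '[0,0,0,0,-0.045,0,1, 0,0,0,0,-0.045,0.01,1, 0,0,0,0,-0.045,0.02,1, 0,0,0,0,-0.045,0.02,1, 0,0,0,0,-0.045,0.02,1, 0,0,0,0,-0.03,0.02,1, 0,0,0,0,-0.01,0,1, 0,0,0,0,0,0,1]'
python3 - <<'E'
from h import *
o=grip();togo(o,499.1,-275.9,80)
c=capture('side');p=proj(c,o['tool_pos'])[0].astype(int);print(p)
x=max(p[0]-80,0);y=max(p[1]-80,0);print(x,y)
cv2.imwrite('pics/p5.png',cv2.resize(c['image'][y:y+150,x:x+200],None,fx=4,fy=4)[:,:,::-1])
c=capture('top');cv2.imwrite('pics/t5.png',c['image'][:,:,::-1])
E
```

```text
time: 17.38
tool_pos: [509.0, -38.3, 210.4]
tcp_rot: [-3.142, 0.001, 3.112]
contact_force: [0.4, -0.4, -0.8]
grip_width: 30.3
finger_force: 30.0
time: 18.05
tool_pos: [502.4, -250.2, 137.2]
tcp_rot: [3.141, -0.001, 3.109]
contact_force: [0.4, 0.3, -1.1]
grip_width: 30.3
finger_force: 30.0
18.05 [ 502.4 -250.2  137.2] [ 3.141e+00 -1.000e-03  3.109e+00] F [ 0.4  0.3 -1.1] w 30.3 30.0
world d [ -3.3 -25.7 -57.2] tool rows total [ 0.003  -0.0323  0.0715]
[369 160]
289 80
```

View pics/p5.png

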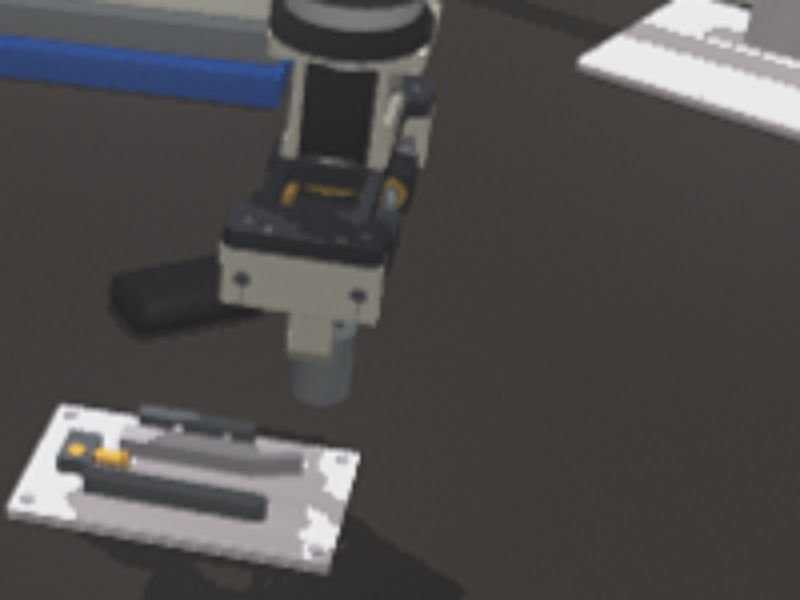

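Run:
```python
from h import *
from scipy.spatial.transform import Rotation as R
o=grip();c=capture('side')
for z in(98,102):print(ray(c,(369.5,181),z)[0],proj(c,(502.4,-235,z))[0])
u=np.array([np.cos(.0297),-np.sin(.0297)]);O=np.array([554.06,-277.53]);v=np.array([-u[1],u[0]])
e=O-56*u+0.5*v;print(e);togo(o,e[0]+3,e[1],65)
```

```text
18.15 [ 503.3 -247.9  138.6] [3.141e+00 1.000e-03 3.112e+00] F [-0.8 -0.3 -0.6] w 30.4 30.0
[ 495.58888147 -235.10346712] [366.26681274 180.56610733]
[ 495.11665224 -228.93120652] [366.44365242 178.95196278]
[ 498.09954452 -275.36726501]
world d [ -2.2 -27.4 -73.6] tool rows total [ 0.0018 -0.0344  0.0919]
```

```bash
python3 -m inch '[0,0,0,-0.001,-0.02,0.015,1, 0,0,0,0,-0.014,0.03,1, 0,0,0,0,0,0.03,1, 0,0,0,0,0,0.02,1, 0,0,0,0,0,0.004,1, 0,0,0,0,0,0,1, 0,0,0,0,0,0,1]'
python3 - <<'E'
from h import *
o=grip();togo(o,504,-275.4,47)
E
```

```text
time: 18.78
tool_pos: [504.0, -275.2, 60.1]
tcp_rot: [-3.141, 0.002, 3.113]
contact_force: [0.9, 1.3, -1.4]
grip_width: 30.1
finger_force: 30.0
18.78 [ 504.  -275.2   60.1] [-3.141e+00  2.000e-03  3.113e+00] F [ 0.9  1.3 -1.4] w 30.1 30.0
world d [ -0.   -0.2 -13.1] tool rows total [ 0.     -0.0003  0.0163]
```

```bash
python3 -m inch '[0,0,0,0,0,0.005,1, 0,0,0,0,0,0.005,1, 0,0,0,0,0,0.002,1, 0,0,0,0,0,0,1]'; python3 -m inch '[0,0,0,0,0,0.002,1, 0,0,0,0,0,0,1, 0,0,0,0,0,0,1]'
```

```text
time: 19.12
tool_pos: [502.9, -275.6, 49.0]
tcp_rot: [3.141, -0.0, 3.112]
contact_force: [-0.3, 0.7, -1.6]
grip_width: 30.2
finger_force: 30.0
time: 19.37
tool_pos: [503.0, -275.8, 47.4]
tcp_rot: [3.141, 0.0, 3.112]
contact_force: [0.1, -0.5, -1.5]
grip_width: 30.1
finger_force: 30.0
```

```bash
python3 -m inch '[0,0,0,0,0,0.0015,1, 0,0,0,0,0,0,1]'; python3 -m inch '[0,0,0,0,0,0.0015,1, 0,0,0,0,0,0,1]'
```

```text
time: 19.53
tool_pos: [503.2, -275.9, 46.9]
tcp_rot: [-3.141, 0.001, 3.112]
contact_force: [-1.5, -0.5, 3.6]
grip_width: 30.4
finger_force: 30.0
time: 19.7
tool_pos: [503.3, -275.9, 46.8]
tcp_rot: [-3.141, 0.001, 3.112]
contact_force: [-3.0, 1.9, 12.7]
grip_width: 30.3
finger_force: 30.0
```

The pot stands on the floor. I'll ease off the vertical load and start sliding, watching Fy.

```bash
python3 -m inch '[0,0,0,0,0,-0.0015,1, 0,0,0,0,0,0,1]'; python3 -m inch '[0,0,0,-0.004,0,0,1, 0,0,0,-0.005,0,0,1, 0,0,0,-0.005,0,0,1, 0,0,0,-0.005,0,0,1, 0,0,0,0,0,0,1]'
```

```text
time: 19.87
tool_pos: [503.3, -276.0, 46.8]
tcp_rot: [-3.141, 0.001, 3.112]
contact_force: [-0.8, 0.1, 5.5]
grip_width: 30.2
finger_force: 30.0
time: 20.28
tool_pos: [518.3, -276.5, 46.9]
tcp_rot: [-3.141, -0.0, 3.112]
contact_force: [-4.0, 1.1, 8.4]
grip_width: 30.3
finger_force: 30.0
```

```bash
python3 -m inch '[0,0,0,-0.005,0,0,1, 0,0,0,-0.005,0,0,1, 0,0,0,-0.005,0,0,1, 0,0,0,0,0,0,1]'
```

```text
time: 20.62
tool_pos: [530.4, -276.9, 47.2]
tcp_rot: [-3.141, 0.0, 3.112]
contact_force: [-1.6, 0.3, 9.7]
grip_width: 30.1
finger_force: 30.0
```

```bash
python3 -m inch '[0,0,0,-0.004,0,-0.001,1, 0,0,0,-0.004,0,0,1, 0,0,0,-0.004,0,0,1, 0,0,0,0,0,0,1]'; python3 -m inch '[0,0,0,-0.004,0,0,1, 0,0,0,-0.004,0,0,1, 0,0,0,-0.004,0,0,1, 0,0,0,0,0,0,1]'
```

```text
time: 20.95
tool_pos: [539.1, -276.7, 47.1]
tcp_rot: [3.141, -0.002, 3.112]
contact_force: [-5.7, 0.9, 7.9]
grip_width: 30.0
finger_force: 30.0
time: 21.28
tool_pos: [548.5, -276.2, 46.4]
tcp_rot: [3.139, -0.003, 3.112]
contact_force: [-3.3, 3.1, 4.5]
grip_width: 29.9
finger_force: 30.0
```

```bash
python3 -m inch '[0,0,0,-0.004,0,0,1, 0,0,0,-0.004,0,0,1, 0,0,0,-0.004,0,0,1, 0,0,0,0,0,0,1]'; python3 -m inch '[0,0,0,-0.004,0,0,1, 0,0,0,-0.004,0,0,1, 0,0,0,-0.004,0,0,1, 0,0,0,0,0,0,1]'
```

```text
time: 21.62
tool_pos: [558.4, -276.3, 46.3]
tcp_rot: [3.139, -0.003, 3.112]
contact_force: [-2.8, 4.2, 2.6]
grip_width: 30.1
finger_force: 30.0
time: 21.95
tool_pos: [568.3, -276.8, 46.4]
tcp_rot: [3.14, -0.002, 3.112]
contact_force: [-3.2, 4.0, 1.3]
grip_width: 30.1
finger_force: 30.0
```

```bash
python3 -m inch '[0,0,0,-0.003,0,0,1, 0,0,0,-0.003,0,0,1, 0,0,0,-0.003,0,0,1, 0,0,0,-0.003,0,0,1, 0,0,0,-0.003,0,0,1, 0,0,0,0,0,0,1]'; python3 -m inch '[0,0,0,-0.002,0,0,1, 0,0,0,-0.002,0,0,1, 0,0,0,0,0,0,1]';python3 -m inch '[0,0,0,-0.002,0,0,1, 0,0,0,-0.002,0,0,1, 0,0,0,0,0,0,1]'
```

```text
time: 22.45
tool_pos: [580.3, -277.4, 46.5]
tcp_rot: [3.14, -0.001, 3.112]
contact_force: [-2.4, 4.2, 1.8]
grip_width: 29.6
finger_force: 30.0
time: 22.7
tool_pos: [583.5, -277.7, 46.6]
tcp_rot: [3.141, -0.001, 3.112]
contact_force: [-2.5, 3.1, 0.1]
grip_width: 30.3
finger_force: 30.0
time: 22.95
tool_pos: [587.2, -278.1, 46.8]
tcp_rot: [3.141, 0.0, 3.112]
contact_force: [-1.7, 3.3, -0.3]
grip_width: 30.1
finger_force: 30.0
```

```bash
for i in 1; do python3 -m inch '[0,0,0,-0.001,0,0.0005,1, 0,0,0,-0.001,0,0,1, 0,0,0,0,0,0,1]'; done; python3 -m inch '[0,0,0,-0.001,0,0,1, 0,0,0,-0.001,0,0,1, 0,0,0,0,0,0,1]'; python3 -m inch '[0,0,0,-0.001,0,0,1, 0,0,0,0,0,0,1]'
```

```text
time: 23.2
tool_pos: [588.5, -278.3, 46.6]
tcp_rot: [3.141, -0.0, 3.112]
contact_force: [-2.4, 4.1, 0.5]
grip_width: 30.4
finger_force: 30.0
time: 23.45
tool_pos: [590.3, -278.4, 46.6]
tcp_rot: [3.142, 0.0, 3.112]
contact_force: [-2.1, 3.5, 0.9]
grip_width: 29.9
finger_force: 30.0
time: 23.62
tool_pos: [591.1, -278.4, 46.7]
tcp_rot: [3.142, 0.0, 3.112]
contact_force: [-2.7, 3.2, 0.1]
grip_width: 30.2
finger_force: 30.0
```

```bash
python3 -m inch '[0,0,0,-0.001,0,0,1, 0,0,0,-0.001,0,0,1, 0,0,0,0,0,0,1]'; python3 -m inch '[0,0,0,-0.001,0,0,1, 0,0,0,0,0,0,1]'
```

```text
time: 23.87
tool_pos: [592.8, -278.4, 46.7]
tcp_rot: [-3.142, 0.0, 3.112]
contact_force: [-3.5, 2.2, -0.4]
grip_width: 30.2
finger_force: 30.0
time: 24.03
tool_pos: [593.5, -278.4, 46.6]
tcp_rot: [3.142, 0.0, 3.112]
contact_force: [-3.3, 3.7, 0.1]
grip_width: 29.9
finger_force: 30.0
```

```bash
for k in 1; do python3 -m inch '[0,0,0,-0.001,0,0,1, 0,0,0,0,0,0,1]'|sed -n 2,4p; done; python3 -m inch '[0,0,0,-0.001,0,0,1, 0,0,0,0,0,0,1]'|sed -n 2,4p
```

```text
tool_pos: [594.3, -278.4, 46.6]
tcp_rot: [3.142, 0.0, 3.112]
contact_force: [-3.0, 2.7, 1.2]
tool_pos: [595.1, -278.4, 46.6]
tcp_rot: [3.142, 0.0, 3.112]
contact_force: [-3.5, 3.1, 0.6]
```

```bash
python3 -m inch '[0,0,0,-0.001,0,0,1, 0,0,0,0,0,0,1]'|sed -n 2,4p;  python3 -m inch '[0,0,0,-0.001,0,0,1, 0,0,0,0,0,0,1]'|sed -n 2,4p
```

```text
tool_pos: [595.9, -278.5, 46.6]
tcp_rot: [3.142, 0.0, 3.112]
contact_force: [-3.5, 3.4, -0.9]
tool_pos: [596.7, -278.5, 46.7]
tcp_rot: [-3.142, 0.0, 3.112]
contact_force: [-3.2, 3.8, -0.0]
```

```bash
python3 -m inch '[0,0,0,-0.0006,0,0,1, 0,0,0,0,0,0,1]'|sed -n 2,4p;  python3 -m inch '[0,0,0,-0.0006,0,0,1, 0,0,0,0,0,0,1]'|sed -n 2,4p
```

```text
tool_pos: [597.1, -278.5, 46.6]
tcp_rot: [3.142, 0.0, 3.112]
contact_force: [-3.2, 3.3, 1.4]
tool_pos: [597.6, -278.5, 46.6]
tcp_rot: [3.142, 0.0, 3.112]
contact_force: [-2.9, 3.4, 1.1]
```

```bash
python3 -m inch '[0,0,0,-0.0006,0,0,1, 0,0,0,0,0,0,1]'|sed -n 2,4p
```

```text
tool_pos: [598.1, -278.6, 46.6]
tcp_rot: [3.142, 0.0, 3.112]
contact_force: [-3.6, 3.9, -0.3]
```

```bash
python3 -m inch '[0,0,0,-0.0006,0,0,1, 0,0,0,0,0,0,1]'|sed -n 2,4p;  python3 -m inch '[0,0,0,-0.0006,0,0,1, 0,0,0,0,0,0,1]'|sed -n 2,4p
```

```text
tool_pos: [598.6, -278.6, 46.6]
tcp_rot: [3.142, 0.0, 3.112]
contact_force: [-2.6, 3.5, 0.1]
tool_pos: [599.1, -278.6, 46.6]
tcp_rot: [3.142, 0.0, 3.112]
contact_force: [-3.6, 3.3, 0.4]
```

```bash
python3 -m inch '[0,0,0,-0.0006,0,0,1, 0,0,0,0,0,0,1]'|sed -n 2,4p;  python3 -m inch '[0,0,0,-0.0006,0,0,1, 0,0,0,0,0,0,1]'|sed -n 2,4p
```

```text
tool_pos: [599.5, -278.6, 46.6]
tcp_rot: [3.142, 0.0, 3.112]
contact_force: [-2.7, 2.8, 0.3]
tool_pos: [600.0, -278.6, 46.6]
tcp_rot: [3.142, 0.0, 3.112]
contact_force: [-3.3, 2.6, 0.1]
```

Run:
```python
from h import *
c=capture('side');cv2.imwrite('pics/p6.png',cv2.resize(c['image'][130:240,270:400],None,fx=5,fy=5)[:,:,::-1])
```

```text
(no output)
```

View pics/p6.png

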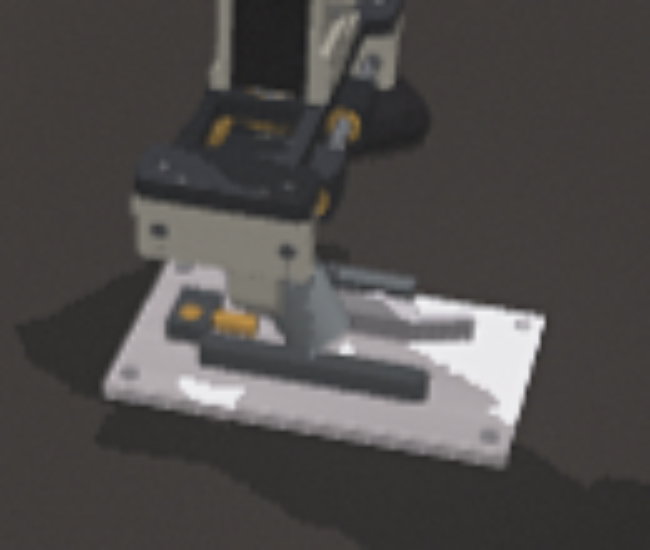

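Picture: the pot has pivoted in the fingers. Its top leans toward +x and its base lags, and it is still about 10 mm short of the plunger (tip at crop 258,323). I'll back off to stand it up, release, and regrip lower and centred.

```bash
python3 -m inch '[0,0,0,0.003,0,-0.0005,1, 0,0,0,0.003,0,0,1, 0,0,0,0.003,0,0,1, 0,0,0,0.002,0,0,1, 0,0,0,0,0,0,1]';python3 - <<'E'
from h import *
c=capture('side');cv2.imwrite('pics/p7.png',cv2.resize(c['image'][130:240,270:400],None,fx=5,fy=5)[:,:,::-1])
E
```

```text
time: 26.33
tool_pos: [591.1, -278.4, 47.2]
tcp_rot: [-3.142, 0.001, 3.112]
contact_force: [1.6, 3.6, -1.1]
grip_width: 30.3
finger_force: 30.0
```

View pics/p7.png

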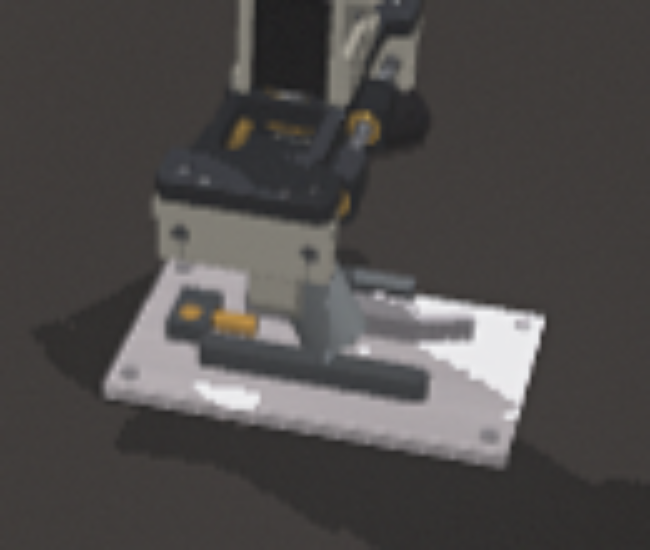

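The pot is still leaning, now with its top to the left. I'll release it so it can fall upright, clear the arm and measure numerically (no more pictures left).

```bash
python3 -m inch '[0,0,0,0,0,0,0.25, 0,0,0,0,0,0,0.1, 0,0,0,0,0,0,-0.1, 0,0,0,0,0,0,-0.2, 0,0,0,0,0,-0.02,-0.2, 0,0,0,0,0,-0.04,-0.2, 0,0,0,0,0.04,-0.02,-0.2, 0,0,0,0,0.045,0,-0.2, 0,0,0,0,0.045,0,-0.2, 0,0,0,0,0.045,0,-0.2]'|sed -n 2,5p;python3 -m inch '[0,0,0,0,0.045,0,-0.2, 0,0,0,0,0.045,0,-0.2, 0,0,0,0,0.045,0,-0.2, 0,0,0,0,0.045,0,-0.2, 0,0,0,0,0,0,-0.2]'|sed -n 1,3p
python3 - <<'E'
from h import *
c=capture('top');s=capture('side');cv2.imwrite('pics/t8.png',c['image'][:,:,::-1]);cv2.imwrite('pics/s8.png',s['image'][:,:,::-1])
g=c['image'].mean(2).astype(int)
print(g[212:250:1,418:446:1])
E
```

```text
tool_pos: [595.3, -137.6, 111.7]
tcp_rot: [-3.141, 0.001, 3.111]
contact_force: [-0.1, 0.3, 0.3]
grip_width: 54.9
time: 27.63
tool_pos: [599.3, 11.4, 111.3]
tcp_rot: [3.14, 0.0, 3.117]
[[243 242 243 ... 244 243 243]
 [244 242 243 ... 242 243 243]
 [243 243 242 ... 243 244 243]
 ...
 [130 122 121 ... 233 235 232]
 [131 121 120 ... 233 235 232]
 [128 123 126 ... 234 235 232]]
```

Run:
```python
from h import *
a=cv2.imread('pics/top0.png').mean(2).astype(int);print('pot ref',a[224,328:347])
t=cv2.imread('pics/t8.png').mean(2).astype(int)
np.set_printoptions(linewidth=250)
print(t[216:252,416:448:1])
```

```text
pot ref [ 99 197 193 185 190 191 194 181 116  19  67 127 198 195 185 188 134  27
  44]
[[249 251 255 ... 242 243 242]
 [254 196 185 ... 243 243 243]
 [115  82 117 ... 243 243 244]
 ...
 [187  28 128 ... 232 230 232]
 [189  31 130 ... 231 232 234]
 [189  24 132 ... 231 230 232]]
```

Run:
```python
from h import *
t=cv2.imread('pics/t8.png').mean(2).astype(int);s=cv2.imread('pics/s8.png').mean(2).astype(int)
print('top cols 420-441, rows 218-250')
for r in range(218,250):print(r,' '.join('%3d'%v for v in t[r,420:442]))
print('side cols 318-350')
for r in range(172,206):print(r,' '.join('%3d'%v for v in s[r,318:350]))
```

```text
top cols 420-441, rows 218-250
218 114 113 136 183 128 131 130 124  88  83 152 187 197 159  23  55  55  67 175 254 249 244
219 111 108 134 224 255 255 255 255 251 120 156 190 195 186 212 255 255 254 251 250 246 243
220 115 108 133 230 255 249 249 254 250 116 151 184 189 184 223 253 250 249 245 244 243 243
221 118 106 127 226 251 246 244 249 247 114 151 185 188 176 216 251 246 244 245 247 245 246
222 111 106 132 226 252 246 244 249 246 114 152 186 189 178 214 249 245 248 246 229 243 240
223 118 113 136 221 250 244 243 248 246 144 148 186 189 176 215 249 249 243 156 177 240 233
224 119 109 132 225 251 245 244 246 246 151 150 181 188 177 214 250 250 246  64 140 245 231
225 118 111 130 222 252 243 244 247 246 154 153 184 187 180 215 250 250 250  58 145 249 232
226 116 112 135 227 250 243 244 248 247 154 159 186 189 182 217 251 251 248  59 144 247 233
227 123 113 121 202 254 246 244 247 241 103 108 131 130 140 208 254 255 253  75 141 247 233
228 118 116 118 198 254 245 243 245 249 244 210 217 223 224 204 225 228 231  77 142 251 235
229 120 114 118 200 254 245 244 246 252 254 211 180 164 1
[... 5680 characters left out ...]
 160 162 181 236 238 236 237 237 236 236
201  62  65  70  73  83  90  92 101 103 102 106 110 110 113 113 114 112 113 112 113 115 123 122 131 151 199 222 224 224 228 232 233
202  65  64  63  63  64  62  62  64  72  73  83  92  93 102 103 103 107 110 111 113 114 113 113 110 109 106 110 130 136 166 191 195
203  58  59  59  62  61  63  64  64  64  64  64  64  62  65  72  74  83  91  93 101 105 106 111 110 114 113 112 111 111 109 107 106
204 136 128  77  66  66  56  56  60  60  62  64  63  65  64  65  65  64  65  65  65  73  78  92  94 103 103 105 105 112 111 114 113
205 225 221 180 174 174 164 136 129  77  66  65  57  58  59  61  64  65  64  65  66  65  66  65  64  65  66  74  77  93  95 103 105
```

Measured: the pot is still wedged between fence and jaw, leaning about 23° toward +x. A grip across y cannot hold its pitch, so I'll turn the gripper 90° and close along the slideway. The flat pads will then square the pot up and push it positively.

```bash
python3 -m inch '[0,0,0.08,0,0,0,-0.5, 0,0,0.08,0,0,0,-0.5, 0,0,0.08,0,0,0,-0.5, 0,0,0.08,0,0,0,-0.5, 0,0,0.08,0,0,0,-0.5, 0,0,0.08,0,0,0,-0.5, 0,0,0.08,0,0,0,-0.5, 0,0,0.08,0,0,0,-0.5, 0,0,0.08,0,0,0,-0.5, 0,0,0.08,0,0,0,-0.5]';python3 -m inch '[0,0,0.08,0,0,0,-0.5, 0,0,0.08,0,0,0,-0.5, 0,0,0.08,0,0,0,-0.5, 0,0,0.007,0,0,0,-0.5]'
python3 - <<'E'
from h import *
o=grip();t=cv2.imread('pics/t8.png');P=capture('top')
g=t.mean(2);m=((g>138)&(g<172)).astype(np.uint8);m[:, :427]=0;m[:229]=0;m[246:]=0;m[:,452:]=0
m=cv2.morphologyEx(m,cv2.MORPH_OPEN,np.ones((3,3),np.uint8))
k=max(cv2.findContours(m,0,2)[0],key=cv2.contourArea);e=cv2.fitEllipse(k);print(e)
O=np.array([554.06,-277.53]);u=np.array([.99956,-.0297]);v=np.array([.0297,.99956])
w=ray(P,e[0],51)[0]-O;print('top centre holder',w@u,w@v)
pc=O+(w@u-8)*u+1*v;print('pot centre',pc);togo(o,*pc,85)
E
```

```text
time: 28.57
tool_pos: [599.7, 3.4, 111.1]
tcp_rot: [3.142, 0.001, 1.904]
contact_force: [0.5, -0.3, -0.2]
grip_width: 68.7
finger_force: 0.0
time: 28.9
tool_pos: [599.7, 3.6, 111.1]
tcp_rot: [3.141, 0.001, 1.535]
contact_force: [0.7, 0.2, 0.2]
grip_width: 68.8
finger_force: 0.0
28.9 [599.7   3.6 111.1] [3.141e+00 1.000e-03 1.535e+00] F [0.7 0.2 0.2] w 68.8 0.0
((435.97918701171875, 234.8202362060547), (10.631694793701172, 15.672783851623535), 102.5760726928711)
top centre holder 29.23609266430087 -0.1092572366784061
pot centre [ 575.31644878 -277.16115195]
world d [ -24.4 -280.7  -26.1] tool rows total [-0.3518 -0.0179  0.0328]
```

```bash
python3 -m inch '[0,0,0,-0.03,-0.002,0,-0.5, 0,0,0,-0.045,-0.002,0,-0.5, 0,0,0,-0.045,-0.002,0,-0.5, 0,0,0,-0.045,-0.002,0,-0.5, 0,0,0,-0.045,-0.002,0,-0.5, 0,0,0,-0.045,-0.002,0,-0.5, 0,0,0,-0.045,-0.002,0,-0.5, 0,0,0,-0.04,-0.002,0,-0.5, 0,0,0,-0.012,0,0,-0.5, 0,0,0,0,0,0,-0.5]'|head -3
python3 - <<'E'
from h import *
o=grip();togo(o,577,-277.4,39)
E
```

```text
time: 29.78
tool_pos: [577.6, -279.3, 110.8]
tcp_rot: [3.141, 0.001, 1.54]
29.78 [ 577.6 -279.3  110.8] [3.141e+00 1.000e-03 1.540e+00] F [-0.4  0.9  0.2] w 68.9 0.0
world d [ -0.6   1.9 -71.8] tool rows total [ 0.0024 -0.0008  0.0897]
```

Now descend with force checks, then close slowly.

```bash
python3 -m inch '[0,0,0,0.002,0,0.02,-0.5, 0,0,0,0,0,0.025,-0.5, 0,0,0,0,0,0.02,-0.5, 0,0,0,0,0,0.01,-0.5, 0,0,0,0,0,0.01,-0.5, 0,0,0,0,0,0.004,-0.5, 0,0,0,0,0,0,-0.5]'|sed -n 2,5p;python3 -m inch '[0,0,0,0,0,0,-0.3, 0,0,0,0,0,0,-0.15, 0,0,0,0,0,0,-0.05, 0,0,0,0,0,0,0.05, 0,0,0,0,0,0,0.1]'
```

```text
tool_pos: [578.6, -273.4, 39.5]
tcp_rot: [-3.141, -0.0, 1.542]
contact_force: [-1.2, -0.3, -0.3]
grip_width: 68.9
time: 30.78
tool_pos: [578.6, -274.1, 40.3]
tcp_rot: [3.141, 0.0, 1.541]
contact_force: [-1.4, 0.1, 0.7]
grip_width: 42.8
finger_force: 0.8
```

```bash
python3 -m inch '[0,0,0,-0.004,0,0,0.15, 0,0,0,0,0,0,0.2, 0,0,0,0,0,0,0.25, 0,0,0,0,0,0,0.25]';python3 -m inch '[0,0,0,0,0,0,0.3, 0,0,0,0,0,0,0.35, 0,0,0,0,0,0,0.4, 0,0,0,0,0,0,0.4]'
```

```text
time: 31.12
tool_pos: [578.1, -276.7, 40.1]
tcp_rot: [-3.141, -0.001, 1.541]
contact_force: [-3.6, 3.2, 5.3]
grip_width: 38.2
finger_force: 27.3
time: 31.45
tool_pos: [578.0, -276.7, 40.0]
tcp_rot: [-3.141, -0.001, 1.541]
contact_force: [-3.6, 3.6, 5.4]
grip_width: 38.1
finger_force: 27.3
```

The grip stops at 38 mm, so the pot is still leaning and locked by friction. I'll loosen, nudge its top back with the front finger, and use the squeezed width as the lean gauge.

```bash
python3 -m inch '[0,0,0,0,0,0,0, 0,0,0,0,0,0,-0.1, 0,0,0,0,0,0,-0.1, 0,0,0,0,-0.004,0,-0.1, 0,0,0,0,-0.004,0,-0.1, 0,0,0,0,-0.003,0,-0.1, 0,0,0,0,0,0,-0.1]';python3 -m inch '[0,0,0,0,-0.0025,0,-0.1, 0,0,0,0,-0.0025,0,-0.1, 0,0,0,0,0,0,-0.1]'|sed -n 2,6p
```

```text
time: 32.03
tool_pos: [569.2, -277.1, 39.9]
tcp_rot: [3.142, -0.0, 1.541]
contact_force: [0.9, -0.5, -0.5]
grip_width: 50.3
finger_force: 0.1
tool_pos: [565.4, -276.8, 39.9]
tcp_rot: [3.142, -0.0, 1.541]
contact_force: [0.9, 0.2, 1.0]
grip_width: 50.5
finger_force: 0.3
```

```bash
python3 -m inch '[0,0,0,0,0,0,0, 0,0,0,0,0,0,0.1, 0,0,0,0,0,0,0.15, 0,0,0,0,0,0,0.2, 0,0,0,0,0,0,0.25, 0,0,0,0,0,0,0.3, 0,0,0,0,0,0,0.35, 0,0,0,0,0,0,0.35]'
```

```text
time: 32.95
tool_pos: [566.1, -276.9, 40.0]
tcp_rot: [3.14, 0.0, 1.541]
contact_force: [3.0, 0.4, 0.8]
grip_width: 30.9
finger_force: 29.6
```

Width is 30.9 mm, so the pot is square and upright in the pads. Check that it is seated on the floor, then push along.

```bash
python3 -m inch '[0,0,0,0,0,0.001,0.5, 0,0,0,0,0,0,0.5]'|sed -n 2,6p; python3 -m inch '[0,0,0,0,0,0.001,0.5, 0,0,0,0,0,0,0.5]'|sed -n 2,6p
```

```text
tool_pos: [565.8, -276.9, 39.1]
tcp_rot: [3.141, 0.0, 1.541]
contact_force: [3.0, -0.2, 0.7]
grip_width: 31.0
finger_force: 29.6
tool_pos: [565.6, -276.8, 38.3]
tcp_rot: [-3.142, -0.0, 1.541]
contact_force: [0.4, 0.3, 2.4]
grip_width: 31.0
finger_force: 29.6
```

```bash
python3 -m inch '[0,0,0,0,0,0.001,0.5, 0,0,0,0,0,0,0.5]'|sed -n 2,6p; python3 -m inch '[0,0,0,0,0,0.001,0.5, 0,0,0,0,0,0,0.5]'|sed -n 2,6p
```

```text
tool_pos: [565.7, -276.8, 38.1]
tcp_rot: [3.141, 0.0, 1.541]
contact_force: [0.8, 0.8, 5.4]
grip_width: 30.9
finger_force: 29.6
tool_pos: [565.9, -276.8, 37.8]
tcp_rot: [3.141, 0.0, 1.541]
contact_force: [1.0, 1.7, 9.3]
grip_width: 31.2
finger_force: 29.7
```

```bash
python3 -m inch '[0,0,0,0,0.002,-0.001,0.5, 0,0,0,0,0.003,0,0.5, 0,0,0,0,0.003,0,0.5, 0,0,0,0,0,0,0.5]'|sed -n 2,6p; python3 -m inch '[0,0,0,0,0.003,0,0.5, 0,0,0,0,0.003,0,0.5, 0,0,0,0,0.002,0,0.5, 0,0,0,0,0,0,0.5]'|sed -n 2,6p
```

```text
tool_pos: [570.1, -276.7, 37.4]
tcp_rot: [-3.137, -0.001, 1.542]
contact_force: [-6.0, 1.0, 8.7]
grip_width: 30.4
finger_force: 29.9
tool_pos: [576.3, -276.8, 37.4]
tcp_rot: [-3.137, -0.001, 1.542]
contact_force: [-5.8, 1.1, 8.2]
grip_width: 30.3
finger_force: 29.9
```

```bash
python3 -m inch '[0,0,0,0,0.002,-0.0006,0.5, 0,0,0,0,0.002,0,0.5, 0,0,0,0,0.002,0,0.5, 0,0,0,0,0,0,0.5]'|sed -n 2,6p; python3 -m inch '[0,0,0,0,0.001,0,0.5, 0,0,0,0,0.001,0,0.5, 0,0,0,0,0,0,0.5]'|sed -n 2,6p; python3 -m inch '[0,0,0,0,0.001,0,0.5, 0,0,0,0,0.001,0,0.5, 0,0,0,0,0,0,0.5]'|sed -n 2,6p
```

```text
tool_pos: [581.0, -277.0, 37.5]
tcp_rot: [-3.136, -0.002, 1.541]
contact_force: [-5.5, 0.2, 6.2]
grip_width: 30.4
finger_force: 29.9
tool_pos: [582.3, -277.0, 37.5]
tcp_rot: [-3.136, -0.002, 1.541]
contact_force: [-7.0, 0.1, 7.0]
grip_width: 30.1
finger_force: 29.9
tool_pos: [583.9, -277.1, 37.5]
tcp_rot: [-3.136, -0.002, 1.541]
contact_force: [-6.6, 0.3, 5.5]
grip_width: 30.3
finger_force: 29.9
```

```bash
for q in a; do python3 -m inch '[0,0,0,0,0.001,0,0.5, 0,0,0,0,0,0,0.5]'|sed -n '2p;4p'; done; python3 -m inch '[0,0,0,0,0.001,0,0.5, 0,0,0,0,0,0,0.5]'|sed -n '2p;4p'
```

```text
tool_pos: [584.6, -277.1, 37.5]
contact_force: [-5.9, 0.2, 6.4]
tool_pos: [585.5, -277.1, 37.5]
contact_force: [-6.7, 0.2, 6.0]
```

```bash
python3 -m inch '[0,0,0,0,0.001,0,0.5, 0,0,0,0,0,0,0.5]'|sed -n '2p;4p'; python3 -m inch '[0,0,0,0,0.001,0,0.5, 0,0,0,0,0,0,0.5]'|sed -n '2p;4p'
```

```text
tool_pos: [586.2, -277.1, 37.5]
contact_force: [-7.5, 0.2, 6.3]
tool_pos: [587.0, -277.2, 37.5]
contact_force: [-6.8, 0.2, 7.1]
```

```bash
python3 -m inch '[0,0,0,0,0.0008,0,0.5, 0,0,0,0,0,0,0.5]'|sed -n '2p;4p'; python3 -m inch '[0,0,0,0,0.0008,0,0.5, 0,0,0,0,0,0,0.5]'|sed -n '2p;4p'
```

```text
tool_pos: [587.6, -277.2, 37.5]
contact_force: [-7.8, -0.4, 6.6]
tool_pos: [588.3, -277.2, 37.5]
contact_force: [-7.6, -0.5, 6.3]
```

```bash
python3 -m inch '[0,0,0,0,0.0008,0,0.5, 0,0,0,0,0,0,0.5]'|sed -n '2p;4p'; python3 -m inch '[0,0,0,0,0.0006,0,0.5, 0,0,0,0,0,0,0.5]'|sed -n '2p;4p'
```

```text
tool_pos: [588.8, -277.2, 37.5]
contact_force: [-6.4, -0.4, 6.1]
tool_pos: [589.2, -277.2, 37.5]
contact_force: [-7.7, -0.0, 6.2]
```

```bash
python3 -m inch '[0,0,0,0,0.0006,0,0.5, 0,0,0,0,0,0,0.5]'|sed -n '2p;4p'; python3 -m inch '[0,0,0,0,0.0006,0,0.5, 0,0,0,0,0,0,0.5]'|sed -n '2p;4p'
```

```text
tool_pos: [589.6, -277.2, 37.5]
contact_force: [-8.4, 1.4, 6.8]
tool_pos: [590.1, -277.3, 37.5]
contact_force: [-8.1, 1.0, 7.0]
```

```bash
python3 -m inch '[0,0,0,0,0.0006,0,0.5, 0,0,0,0,0,0,0.5]'|sed -n '2p;4p'; python3 -m inch '[0,0,0,0,0.0006,0,0.5, 0,0,0,0,0,0,0.5]'|sed -n '2p;4p'
```

```text
tool_pos: [590.5, -277.3, 37.5]
contact_force: [-8.0, 1.1, 8.1]
tool_pos: [591.0, -277.3, 37.5]
contact_force: [-7.8, 0.5, 7.0]
```

```bash
python3 -m inch '[0,0,0,0,0.0006,0,0.5, 0,0,0,0,0,0,0.5]'|sed -n '1,2p;4p'; python3 -m inch '[0,0,0,0,0.0006,0,0.5, 0,0,0,0,0,0,0.5]'|sed -n '2p;4p'
```

```text
time: 37.28
tool_pos: [591.4, -277.3, 37.5]
contact_force: [-9.3, -0.4, 7.6]
tool_pos: [591.8, -277.3, 37.4]
contact_force: [-8.2, 0.2, 8.1]
```

```bash
python3 -m inch '[0,0,0,0,0.0006,0,0.5, 0,0,0,0,0,0,0.5]'|sed -n '2p;4p'; python3 -m inch '[0,0,0,0,0.0006,0,0.5, 0,0,0,0,0,0,0.5]'|sed -n '2p;4p'
```

```text
tool_pos: [592.3, -277.3, 37.5]
contact_force: [-7.6, 0.7, 7.1]
tool_pos: [592.7, -277.3, 37.5]
contact_force: [-8.6, 0.9, 7.2]
```

```bash
python3 -m inch '[0,0,0,0,0.0006,0,0.5, 0,0,0,0,0,0,0.5]'|sed -n '2p;4p'; python3 -m inch '[0,0,0,0,0.0006,0,0.5, 0,0,0,0,0,0,0.5]'|sed -n '2p;4p'
```

```text
tool_pos: [593.2, -277.3, 37.4]
contact_force: [-8.8, 0.3, 8.7]
tool_pos: [593.6, -277.3, 37.4]
contact_force: [-9.2, 1.9, 8.1]
```

```bash
python3 -m inch '[0,0,0,0,0.0006,0,0.5, 0,0,0,0,0,0,0.5]'|sed -n '2p;4p'
python3 - <<'E'
from h import *
o=get_obs();print(o['time'],o['grip_width'])
s=capture('side')
i=s['image'].astype(int);b=i[:,:,0]-i[:,:,2]
y,x=np.nonzero((b>60)&(np.arange(640)[None]>295)&(np.arange(640)[None]<335)&(np.arange(480)[:,None]>180)&(np.arange(480)[:,None]<205));print('brass now',x.min(),x.max(),y.min(),y.max(),len(x))
i=cv2.imread('pics/s8.png')[:,:,::-1].astype(int);b=i[:,:,0]-i[:,:,2]
y,x=np.nonzero((b>60)&(np.arange(640)[None]>295)&(np.arange(640)[None]<335)&(np.arange(480)[:,None]>180)&(np.arange(480)[:,None]<205));print('brass before',x.min(),x.max(),y.min(),y.max(),len(x))
E
```

```text
tool_pos: [594.0, -277.3, 37.5]
contact_force: [-8.4, 1.1, 7.8]
38.2833 30.237475251167123
brass now 306 318 191 195 28
brass before 306 320 193 204 16
```

```bash
python3 -m inch '[0,0,0,0,0.0006,0,0.5, 0,0,0,0,0,0,0.5]'|sed -n '2p;4p';python3 - <<'E'
from h import *
p6=cv2.resize(cv2.imread('pics/p6.png'),(130,110),interpolation=cv2.INTER_AREA)[:,:,::-1]
now=capture('side')['image'][130:240,270:400]
s8=cv2.imread('pics/s8.png')[130:240,270:400,::-1]; s0=cv2.imread('pics/side0.png')[130:240,270:400,::-1]
for n,i in(('s0',s0),('s8',s8),('p6',p6),('now',now)):
    i=i.astype(float);r=(i[:,:,0]-i[:,:,2])/(i[:,:,0]+1)
    print(n)
    for y in range(62,68):print(' '.join('%3d'%(100*v) for v in r[y,34:60]))
E
```

```text
tool_pos: [594.1, -277.3, 37.4]
contact_force: [-11.5, 0.3, 10.0]
s0
 -9  11  54  60  59  59  31 -11  19  60  53  31  19  18  16  33  29   5  -2   0   0   0   0   0   0  -1
-11  -6  30  52  53  42 -10  -7  40  60  58  58  59  59  58  55  54  28  -3   0  -1  -1  -1   0   0   0
 -9 -10 -11   3  -1 -15 -11  -9  43  60  60  60  61  60  58  57  58  24  -3  -1  -1   0  -1   0   0   0
 -6  -6 -10  -8  -8 -10  -8  -8  14  34  50  51  57  58  59  61  59   9  -2  -1   0   0   0   0  -1  -1
 -5  -4  -6  -6  -6  -6  -5  -6  -3   3  18  16  21  30  32  46  41   6  -1  -1   0   0   0   0   0   0
  0  -4  -2  -8  -5  -7  -6  -7  -7  -8  -8  -6  -6   0   3   9  11   0  -1   0   0   0   0   0   0   0
s8
  6   8   9  -1  -2  -4  -9  -3  -7  -8  -7  -7  -7 -10  -7   3   6   6   2   0   0   0   0  -2  -5  -5
  8   8   6   0  -2  -5  -5  -7  -8  -8  -9  -5  -8 -12  13  32  36  15  -1  -1   0   0  -1  -1  -5  -5
  8   8   0  -4  -4  -7  -7  -9  -8 -10  -9 -10  -9 -12  30  55  60  18  -2  -1  -1   2   0   0  -2  -5
  7   7  -2  -2  -7  -7  -8  -7  -7  -9 -10  -6  -9  -9  25  55  61  10  -2   0   0   1   1 
[... 774 characters left out ...]
  -6  -5  -3  -2   0   5  10  19  20   7   0   1   1   1   0  -2  -5  -4
now
 -8  12  51  61  60  58  28 -10  19  57  53  36  23  21  28   4  -7  -3  -4  -6  -4  -5  -5  -4  -5  -4
-11  -3  31  53  53  44  -2  -6  40  61  61  60  53  49  54  12  -5  -4  -6  -4  -4  -4  -5  -4  -5  -4
 -8 -11  -8   8   3 -15 -10  -5  42  59  59  58  59  60  58  -8  -7  -4  -4  -4  -4  -5  -4  -5  -4  -4
 -5  -6  -5  -6  -9  -8  -5  -5  18  46  50  51  58  57  53 -13  -5  -4  -4  -4  -5  -5  -4  -4  -4  -6
 -5  -5  -6  -8  -6  -4  -4  -5   0  15  25  25  34  38  30 -10  -5  -4  -4  -5  -4  -4  -4  -5  -4  -4
 -1  -5  -2  -7  -5  -4  -5  -6  -6  -8  -9  -7  -6   2   3  -8  -6  -6  -6  -4  -4  -4  -5  -5  -4  -6
```

```bash
python3 -m inch '[0,0,0,0,0.0004,0,0.5, 0,0,0,0,0,0,0.5]'|sed -n '2p;4p'
```

```text
tool_pos: [594.2, -277.4, 37.5]
contact_force: [-11.4, 0.1, 9.6]
```

```bash
python3 -m inch '[0,0,0,0,0.0005,0,0.5, 0,0,0,0,0,0,0.5]'|sed -n '1,2p;4p'
```

```text
time: 38.88
tool_pos: [594.3, -277.3, 37.5]
contact_force: [-11.9, 0.2, 10.0]
```

The TCP has stopped at 594.3 while the force rises, and the pin has shortened by about 5 mm in the image, so the plunger is on its firm stop. Releasing and lifting clear.

```bash
python3 -m inch '[0,0,0,0,0,0,0.2, 0,0,0,0,0,0,0, 0,0,0,0,0,0,-0.1, 0,0,0,0,0,0,-0.2, 0,0,0,0,0,-0.01,-0.2, 0,0,0,0,0,-0.02,-0.2, 0,0,0,0,0,-0.04,-0.2, 0,0,0,0,0,-0.04,-0.2, 0,0,0,0,0,-0.03,-0.2, 0,0,0,0,0,0,-0.2]'
python3 -m inch '[0,0,0,0.04,0,0,-0.2, 0,0,0,0.045,0,0,-0.2, 0,0,0,0.045,0,0,-0.2, 0,0,0,0.045,0,0,-0.2, 0,0,0,0.045,0,0,-0.2, 0,0,0,0.04,0,0,-0.2, 0,0,0,0,0,0,-0.2]'|sed -n 1,4p
python3 - <<'E'
from h import *
now=capture('side')['image'];t=capture('top')
cv2.imwrite('pics/s9.png',now[:,:,::-1]);cv2.imwrite('pics/t9.png',t['image'][:,:,::-1])
i=now.astype(float);r=(i[:,:,0]-i[:,:,2])/(i[:,:,0]+1)
for y in range(192,198):print(' '.join('%3d'%(100*v) for v in r[y,304:330]))
g=now.mean(2).astype(int)
print('side pot, cols 312-346')
for y in range(174,202,2):print(y,' '.join('%3d'%v for v in g[y,312:346]))
g=t['image'].mean(2).astype(int)
print('top cols 422-446')
for y in range(218,244,1):print(y,' '.join('%3d'%v for v in g[y,422:446]))
E
```

```text
time: 39.72
tool_pos: [601.1, -279.1, 157.0]
tcp_rot: [3.132, 0.005, 1.542]
contact_force: [1.1, 0.4, 0.8]
grip_width: 54.5
finger_force: 0.0
time: 40.3
tool_pos: [604.3, -63.8, 149.9]
tcp_rot: [-3.141, -0.002, 1.546]
contact_force: [0.1, -0.8, 0.1]
 -9  10  54  60  59  59  34 -10   6   9   8   7   8   8   7   8   7   8   7   6  -2  -4  -4  -4  -5  -4
-11  -7  30  53  53  42  -8  -5   6   7   9   8   8   8   8   8   8   8   8   6  -5  -5  -4  -5  -5  -3
 -9 -11 -10   3  -1 -14 -11  -2   7   8   8   8   7   7   8   7   8   9   7   4  -6  -5  -4  -5  -6  -4
 -5  -6  -8  -8 -10  -8  -7  -1   7   8   8   8   8   8   8   7   8   9   7   3  -5  -5  -5  -5  -6  -4
 -5  -4  -6  -6  -6  -4  -4  -1   8   9   7   8   7   8   7   8   8   8   6   3  -7  -5  -5  -4  -4  -5
  0  -4  -2  -5  -5  -6  -6  -2   9   8   8   8   8   8   8   7   9   8   7   1  -6  -5  -5  -5  -5  -4
side pot, cols 312-346
174  59  60  60  62  69  68  69  69  68  69  70  70  69  70  67  55  44  45  50  70  74  62  57  55  55  55  55  70  94  85  73  73  53  47
176  58  57  61  64  64  65  66  66  68  70  70  68  69  66  72
[... 3673 characters left out ...]

237 127 143 120  38  53  52  58  56  50  53  85 116 130 177 189 178 128 131 203 241 234 232 234 230
238 131 172 158  28  45  50  52  55  59  49  52  44  50  69  63  68  80 123 247 240 234 231 234 230
239 125 201 255 194  60  32  45  47  49  50  41  40  19  52 190 255  96 117 249 237 230 231 235 230
240 123 204 255 254 195  97  60  26  24  26  27  88 187 255 255 255  93 115 248 237 233 231 234 230
241 124 201 255 251 253 255 254 197 210 224 255 255 251 254 253 252  93 114 253 236 233 233 235 232
242 109 177 255 247 246 248 251 250 252 250 253 248 247 245 250 249  88 113 248 236 233 231 233 232
243 111 173 255 246 245 244 244 245 245 244 244 244 243 245 248 249 135 112 252 236 233 230 237 230
```

The top view shows a round upright disc at about (435.7,229.6). The arm hides the pin from the side camera, so I'll raise it for a last check.

```bash
python3 -m inch '[0,0,0,0,-0.03,-0.04,-0.2, 0,0,0,0,-0.04,-0.03,-0.2, 0,0,0,0,-0.045,0,-0.2, 0,0,0,0,-0.045,0,-0.2, 0,0,0,0,-0.045,0,-0.2, 0,0,0,0,-0.02,0,-0.2, 0,0,0,0,0,0,-0.2]'|sed -n 1,2p
python3 - <<'E'
from h import *
s=capture('side');now=s['image'];t=capture('top')
i=now.astype(float);r=(i[:,:,0]-i[:,:,2])/(i[:,:,0]+1)
for y in range(192,198):print(' '.join('%3d'%(100*v) for v in r[y,304:330]))
O=np.array([554.06,-277.53]);u=np.array([.99956,-.0297]);v=np.array([.0297,.99956])
t9=capture('top')
w=ray(t9,(435.7,229.6),48)[0]-O;print('pot holder',w@u,w@v)
g=now.mean(2).astype(int)
print('pan_r',[[260+np.flatnonzero(g[260:300,x]>110)[0],305+np.flatnonzero(g[305:335,x]<75)[0]] for x in(280,284,318)])
for y in range(176,200,2):print(y,' '.join('%3d'%v for v in g[y,312:346]))
# light pot on pan_r: dark side below bright top
print(' '.join('%3d'%v for v in g[268:312,298]))
E
```

```text
time: 40.98
tool_pos: [421.6, -65.2, 206.2]
-10  11  54  60  60  59  30 -12  18  59  53  31  19  18   5   0  -7  -6  -4  -5  -5  -4  -4  -6  -6  -5
-11  -6  31  53  53  42 -10  -7  40  59  58  58  59  61  60  10  -7  -5  -4  -4  -4  -5  -5  -6  -6  -5
 -9 -11  -9   3  -2 -15 -10 -10  45  60  60  60  61  59  57  -8  -7  -5  -4  -4  -4  -5  -4  -5  -5  -4
 -5  -8 -10  -9  -8  -9  -8  -8  14  34  51  52  58  56  52 -16  -5  -5  -5  -5  -5  -6  -6  -6  -5  -4
 -7  -6  -6  -7  -6  -6  -5  -6  -4   4  18  18  26  32  28 -10  -7  -4  -4  -5  -5  -6  -5  -5  -4  -3
  0  -4  -4  -5  -5  -7  -6  -6  -7  -9  -9  -7  -6  -1   0  -8  -6  -6  -6  -5  -5  -6  -5  -4  -6  -4
pot holder 39.90815488215721 -0.49477563303891653
pan_r [[np.int64(290), np.int64(328)], [np.int64(288), np.int64(330)], [np.int64(293), np.int64(324)]]
176  63  64  64  63  65  64  64  65  65  65  66  64  65  65  66  65  65  65  67  65  65  65  65  65  65  66  66  65  65  66  65  66  66  66
178  65  64  65  64  63  64  65  65  65  64  63  64  63  62  62  63  63  65  64  64  66  65  66  65  66  65  65  66  68  66  66  65  67  66
[... 876 characters left out ...]
  78  83  88  91  93  94  95  95  95  94  91  86  85 102 115 117 137 153 157 176 179 179 186 191 191 198
194  82 138 145 154 156 126 126  69  79  86  89  92  95  95  95  95  94  93  91  83  84 101 100 100 100 101 102 100  99 100  99  98  97 100
196 106 125 104 111 105 101 105  76  80  85  90  91  93  95  95  94  95  93  86 103 182 228 195 182 181 175 174 147 114 101 100  96  97  98
198 108 112 110 110 110 111 112 112 112 108 107 106 102 104 100  99  98  94  86 107 200 241 237 236 235 235 235 237 238 239 239 240 238 226
 63  64  63  64  64  63  63  64  63  64  59 111 162 157 156 157 158 127  38 105 162 158 156 156 151 150 144  86  89  90  90  90  91  89  91  90  91  90  92  92  92  91  88 106
```

```bash
python3 -c "from plant import *; print(close_job())"
```

```text
the job is handed in; nothing more can be done
None
```

The heavier pot turned out to be the one weighed on pan_l. It now stands upright in the holder with the plunger fully in, the lighter pot is still on pan_r, and the job was handed in at about 41 s. On the first slide the pot leaned over in the slideway and I squared it up before finishing. The highest force I read on the holder was about 13 N, and I estimate about 5 N on the plunger.

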